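# Fetch the desoldering pump from behind the parts on the tray

### The arm

A 7-joint arm with a two-finger parallel gripper is mounted at the origin on a cart in front of the work surface, level with it; the furniture and walls round the work are solid. World frame = base frame: x ahead of the robot, y to its left, z up, the work surface at z = 0. Lengths are in m, angles in rad, forces in N, time in s.
With the tool pointing down it reaches from about 0.4 to 0.925 m from the base axis. Payload 5.6 kg.
Tool frame: the origin (TCP) lies midway between the tips of the shut fingers; the grasp point (between the pads) lies 19 mm behind it; z points along the fingers, y is the line along which they close (so a half turn about z gives the same grasp; the last joint's range is limited). The gripper opens to 85 mm and grips with 20 to 120 N. Pads are 22 mm wide; open, the fingers measure 114 mm over their backs; the gripper's body (76 mm by 85 mm) begins 54 mm behind the grasp point. The pads swing forward as they close: fully open they stand 13 mm farther back than shut.
Start: joints at [-1.198, 0.468, -0.012, 1.603, 0.006, 1.071, -0.056], TCP at [0.263, 0.595, 0.231] pointing down, gripper open.
Joint ranges: [-2.53, 2.53], [-0.31, 2.02], [-1.57, 1.55], [0.28, 2.44], [-1.29, 4.43], [0.15, 1.84], [-2.92, 2.92]. Speed limits (rad/s): [2.57, 2.57, 3.14, 3.14, 3.14, 3.14, 3.14].

### API

Orientations are given as a unit quaternion [x, y, z, w].
In Python, from rig import r gives the robot as it stands.
- The arm moves only by the shell command python3 -m handwheel 'ROWS' [OPENING]. ROWS is a JSON object of lists of equal length, an entry for each row: "xyz": the shift along the tool's x, y, z in mm, a list of three; "twist": the turn about the tool's z in degrees. A call has 1 to 20 rows; each row is the pose to reach, as a shift and turn from the pose commanded when the call began, along the tool's axes at that moment; what a row does not reach only later rows make up. A row lasts 1/12 s, in which the tool goes at most 41.7 mm and 7.16 degrees, less where a joint would pass 70% of its speed; a pose out of reach is approached as far as the arm can. A call with a gripper value outside its range is refused whole. OPENING is the finger opening in mm, from 0 to 85.4, set as the call begins (- or left out, the last holds). The fingers move at their own pace and stop on an object; the grip force is fixed at half the most. Time passes only in rows, so rows that repeat a pose let the fingers close. It gives the time, the measured TCP pose, the force, the opening and the grip force at its end, in the units of the state.
- r.state(): the state, without advancing time (a new reading comes with each control period).
- r.capture(name): name is "scene" or "side" or "wrist"; returns the picture (480x640x3 uint8, blue, green, red); there is no depth.
- r.camera_model(name): a dict with "K" (3x3 intrinsics, pixels), "k1" (the pictures are not rectified: a ray, as slopes to the right and down, at radius r is drawn at 1 + k1 r^2 times it, then the intrinsics apply), "extrinsics" (4x4, takes a point from world to camera coordinates). Camera axes: x right, y down, z forward; pixel columns grow to the right and rows downward; lengths in m; the calibration is good to about 2 mm. A picture is of the moment at which its call begins: read the wrist's pose just before it. camera_model takes no time and is no camera call; for the wrist camera it gives the pose at the moment of the call.
- r.finish_job(): hands the job in; it is judged then, once.
Trained networks look in the newest picture that a camera, given by its name, has taken for a name from the list of things; names that differ only in an ending like _2 or _b are one class to them, and where a whole thing is asked for, a point or a joint stands for the part that bears it (a point fixed in the world has none). Each returns a list of dicts, best first, with "conf" (0 to 1); they miss things now and then, are a little off and sometimes report something else, mostly with a low value. They report only what shows in the picture. A call takes as long as a camera call. They do not tell look-alikes from the thing itself.
- r.look_for(camera, name): "box" ([left, top, right, bottom] in pixels, round what is visible of it).
- r.cut_out(camera, name): "pixels" (480x640 bool, what is visible of it) and "box" ([left, top, right, bottom] in pixels, round what is visible of it).
The state is a dict: "time_s": time; "joint_positions": joint angles; "qd": joint speeds; "joint_torque": joint torques, N m; "tcp_pos": TCP position; "tool_rot": TCP orientation; "force": force on the tool from outside, world axes, zero at the start; "torque": the same for the moment, N m; "width": opening from 0.0 (shut) to 1.0 (fully open); "grip_force": force on a finger pad.
Only numpy, scipy, OpenCV 4.12 (cv2) and the standard library are available. Lean on these libraries where they do the work, as an engineer would, in place of code of your own. Each camera call takes 0.05 s, during which the arm holds its last target. There are 200 camera calls.

### The job

The desoldering pump lies at the back of the low parts tray, with the counter module, the screw-top pot and the solder reel standing in its way: move these three, standing upright, onto the rubber mat first and leave the pump where it is meanwhile. Then lay the pump in the V-notched tool rest, midway along it, and only after that put each of the three back upright on the tray in the very spot it stood in at the start. Do not disturb the capacitor that stands on the back corner of the tray.

Things in the scene. Friction and masses are not known exactly. Their poses are not given: they have to be found in the camera images.
- pump_mid (a point): Blue desoldering pump, a round tool lying level, 178 mm long; the point is the middle and centre of mass of its barrel, on the axis. The barrel is a 19 mm thick cylinder reaching 60 mm either way along its own x. At the start it lies along the tray's y in two V saddles of the tray; grasp it across its thickness at the middle, between the saddles. 56 to 91 g.
- counter_mid (a point): White rectangular counter module with rounded edges, 36 mm (its x) x 52 mm (its y) x 30 mm high (its z); the point is its centre, 15 mm above its underside. At the start its 52 mm side lies along the tray's x axis. About 90 g.
- pot_mid (a point): Round white screw-top pot with a green lid, lid 39 mm in diameter, body 36 mm, 34 mm high; the point is on its axis 17 mm above its underside, z up. 24 to 42 g.
- reel_mid (a point): Reel of solder wire standing on end: two yellow flanges 41 mm in diameter and 3 mm thick, at bottom and top, thinner grey wire of 30 mm diameter between them, 36 mm high; the point is on its axis 18 mm above its underside, z up. Grasp it across the flanges. 60 to 130 g.
- capacitor_mid (a point): Black upright cylinder (capacitor), 22 mm in diameter and 30 mm high, loose on the back corner of the tray; the point is its centre, 15 mm above its underside. Not to be disturbed.
- tray: Low fixed grey tray, 154 (x) x 256 (y) mm, floor 9 mm thick, rim 12 mm high; origin at the centre of its underside, x away from the robot. Dark pads, tops 10 mm above the desk, at x -6, y -68, 0, +68 mm under counter, pot and reel (within 3 mm, order varies). Behind, two V saddles, 10 mm wide, at x +35, y -45 and +45 mm, tops 20 mm above the desk, carry the pump, axis 24 mm above the desk.
- mat_top (a point): Dark fixed rubber mat lying on the desk, 220 mm (x) x 130 mm (y), 9 mm thick; the point is the centre of its top face, x along its length, z up. Empty at the start.
- rest_seat (a point): Fixed steel tool rest: base plate 130 (x) x 52 (y) x 11 mm, two V saddles of bent sheet, open upward, 14 mm wide, at x -40 and +40 mm; each V is 32 mm wide at its mouth, 30 mm above the desk, sides at 45 degrees. The point: midway between them on the axis of the seated barrel, 27 mm above the desk; x runs along the seated pump (either way round). 66 mm are free between the saddles.
Things that resemble listed ones, but are neither listed nor needed, are in the scene too. Of the things like the part that bears pot_mid, leave any that is pink or purple; of the rest the smaller one is meant.

How it is judged:
By the outcome, as a careful person would: the job done as asked, in the order asked, and still so for the second after the job is handed in, with the robot touching nothing.
It also fails if it takes over 122 s, if anything falls off the work surface, if the arm or the gripper's body presses on something with over 40 N, if the wrist force passes 120 N, or if a joint passes its speed limit or range.

## Working session

There is one attempt and no reset: what is moved stays moved. The work goes in short steps, Python scripts to look and compute and a shell command to move; the robot and the scene stay as the last step left them, time stands still between calls to the robot, and variables do not carry over. Pictures are saved under pics/ and viewed, at most 14 in all, crops included, and the job is handed in when it is done.

```bash
ls; mkdir -p pics
python3 - <<'E'
from rig import r
import cv2,numpy as np
s=r.state();print(s['time_s'],s['tcp_pos'],s['tool_rot'],s['width'])
for c in ['scene','side']:
    im=r.capture(c);cv2.imwrite(f'pics/{c}0.png',im)
    m=r.camera_model(c);print(c,np.round(m['K'],1).tolist(),m['k1'],np.round(m['extrinsics'],3).tolist())
    for n in ['pump_mid','counter_mid','pot_mid','reel_mid','capacitor_mid','tray','mat_top','rest_seat']:
        try: print(n,[(np.round(d['box']).tolist(),round(d['conf'],2)) for d in r.look_for(c,n)][:4])
        except Exception as e: print(n,e)
E
```

```text
pics
0.0 [0.26239707 0.59407098 0.23032165] [ 2.06468420e-01  9.78452847e-01 -8.96000344e-04 -1.21991327e-04] 1.0014999565457707
scene [[597.8, 0.0, 324.2], [0.0, 597.8, 241.8], [0.0, 0.0, 1.0]] -0.0009553154551641996 [[0.662, -0.749, 0.01, -0.371], [-0.574, -0.516, -0.636, 0.362], [0.481, 0.415, -0.772, 0.874], [0.0, 0.0, 0.0, 1.0]]
pump_mid [([285.0, 234.0, 364.0, 278.0], 0.63)]
counter_mid [([336.0, 277.0, 366.0, 312.0], 0.56)]
pot_mid [([280.0, 243.0, 296.0, 269.0], 0.95), ([207.0, 222.0, 234.0, 252.0], 0.78), ([257.0, 170.0, 280.0, 199.0], 0.63), ([242.0, 206.0, 264.0, 230.0], 0.55)]
reel_mid [([309.0, 255.0, 329.0, 289.0], 0.69)]
capacitor_mid []
tray [([240.0, 221.0, 399.0, 344.0], 0.6)]
mat_top [([359.0, 302.0, 483.0, 441.0], 0.77)]
rest_seat [([166.0, 194.0, 231.0, 235.0], 0.69)]
side [[466.2, 0.0, 310.4], [0.0, 466.2, 235.0], [0.0, 0.0, 1.0]] -0.10675578814990376 [[0.995, -0.101, -0.023, -0.542], [-0.081, -0.616, -0.784, 0.089], [0.065, 0.781, -0.621, 1.01], [0.0, 0.0, 0.0, 1.0]]
pump_mid [([307.0, 220.0, 329.0, 276.0], 0.63)]
counter_mid [([293.0, 263.0, 318.0, 287.0], 0.71)]
pot_mid [([320.0, 182.0, 340.0, 208.0], 0.88), ([257.0, 196.0, 277.0, 218.0], 0.7), ([288.0, 224.0, 300.0, 241.0], 0.58), ([295.0, 196.0, 310.0, 214.0], 0.51)]
reel_mid [([291.0, 240.0, 307.0, 264.0], 0.8), ([305.0, 222.0, 323.0, 276.0], 0.25)]
capacitor_mid [([338.0, 272.0, 345.0, 290.0], 0.67)]
tray [([261.0, 218.0, 351.0, 307.0], 0.61)]
mat_top [([238.0, 314.0, 374.0, 393.0], 0.63)]
rest_seat [([252.0, 183.0, 301.0, 197.0], 0.81), ([338.0, 273.0, 348.0, 291.0], 0.38)]
```

View pics/scene0.png

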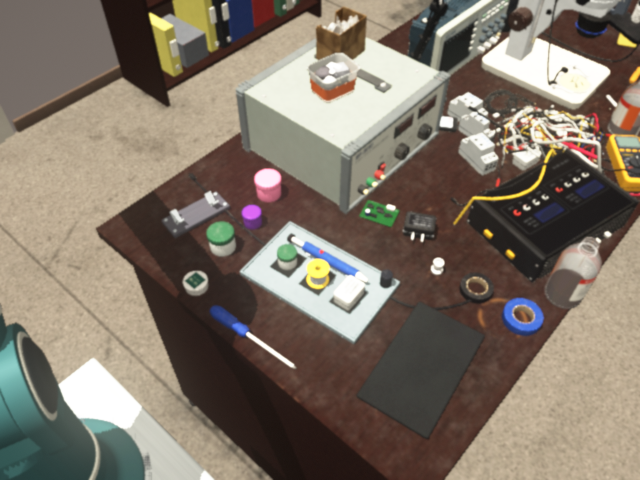

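View pics/side0.png

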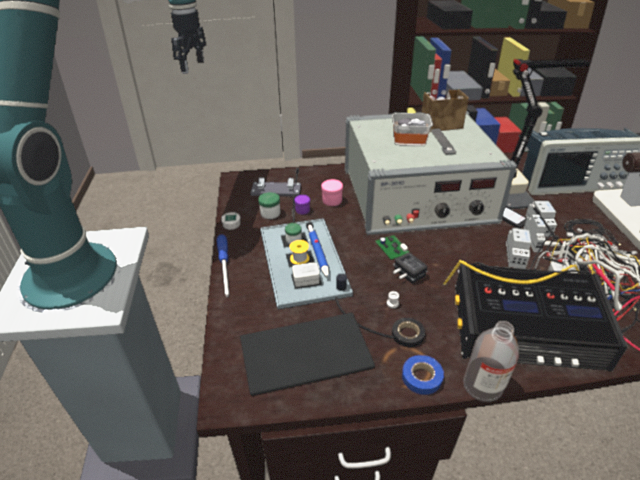

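Scene picture: the candidate pots are the small green one on the tray (288,257), a larger green one (221,238), pink (268,185) and purple (252,217). The small green one on the tray fits. The other items are:
- reel (318,273)
- counter (348,291), with a small white round-faced thing at (195,283) as a decoy
- pump (328,258), with the screwdriver (250,335) as a decoy
- capacitor (386,279)
- mat (423,368)
- rest (196,213)

```bash
cat > h.py <<'E'
import numpy as np,cv2
from scipy.spatial.transform import Rotation as R
from rig import r
def ray(m,uv):
    K=np.array(m['K']);E=np.array(m['extrinsics'])
    d=(np.array(uv,float)-K[:2,2])/[K[0,0],K[1,1]]
    p=d.copy()
    for _ in range(8): p=d/(1+m['k1']*(p@p))
    D=E[:3,:3].T@np.r_[p,1]; return -E[:3,:3].T@E[:3,3],D/np.linalg.norm(D)
def onz(m,uv,z):
    c,d=ray(m,uv); return c+d*(z-c[2])/d[2]
def tri(rs):
    A=0;b=0
    for c,d in rs: P=np.eye(3)-np.outer(d,d);A=A+P;b=b+P@c
    return np.linalg.solve(A,b)
def proj(m,X):
    E=np.array(m['extrinsics']);K=np.array(m['K']);X=np.atleast_2d(X)
    c=X@E[:3,:3].T+E[:3,3];p=c[:,:2]/c[:,2:];p=p*(1+m['k1']*(p**2).sum(1,keepdims=True))
    return p*[K[0,0],K[1,1]]+K[:2,2]
E
python3 - <<'E'
from h import *
C={}
M={c:r.camera_model(c) for c in ['scene','side']}
for c in M:
    im=r.capture(c)
    for n in ['pump_mid','counter_mid','pot_mid','reel_mid','capacitor_mid','tray','mat_top','rest_seat']:
        for d in r.cut_out(c,n)[:4]:
            ys,xs=np.nonzero(d['pixels']);
            if len(xs)<20: continue
            cen=(xs.mean(),ys.mean())
            z={'tray':.01,'mat_top':.009,'pump_mid':.024}.get(n,.025)
            print(c,n,round(d['conf'],2),np.round(cen,0),len(xs),np.round(onz(M[c],cen,z),3))
            if n in('tray','mat_top','rest_seat'):
                q=cv2.boxPoints(cv2.minAreaRect(np.float32([onz(M[c],(x,y),z)[:2] for x,y in zip(xs,ys)])))
                print('   rect',np.round(q,3).tolist(), np.round(q.mean(0),3))
            if n=='pump_mid':
                p=np.float32([onz(M[c],(x,y),z)[:2] for x,y in zip(xs,ys)]);print('  line',cv2.fitLine(p,cv2.DIST_HUBER,0,.01,.01).ravel())
im=cv2.imread('pics/scene0.png')[180:360,150:420];cv2.imwrite('pics/crop1.png',cv2.resize(im,None,fx=2.9,fy=2.9,interpolation=cv2.INTER_CUBIC))
E
```

```text
scene pump_mid 0.97 [327. 258.] 800 [ 0.56  -0.009  0.024]
  line [ 0.11072376 -0.99385124  0.5595688  -0.00804699]
scene counter_mid 0.84 [349. 292.] 681 [ 0.526 -0.089  0.025]
scene pot_mid 0.71 [287. 256.] 399 [0.511 0.05  0.025]
scene pot_mid 0.66 [221. 238.] 794 [0.459 0.174 0.025]
scene pot_mid 0.63 [253. 216.] 402 [0.538 0.17  0.025]
scene pot_mid 0.56 [268. 184.] 788 [0.622 0.21  0.025]
scene reel_mid 0.89 [318. 273.] 546 [ 0.52  -0.02   0.025]
scene capacitor_mid 0.66 [386. 278.] 217 [ 0.595 -0.12   0.025]
scene capacitor_mid 0.43 [195. 213.] 1435 [0.468 0.259 0.025]
scene tray 0.91 [319. 284.] 7141 [ 0.511 -0.032  0.01 ]
   rect [[0.42899999022483826, 0.10000000149011612], [0.4569999873638153, -0.1589999943971634], [0.6190000176429749, -0.14100000262260437], [0.5910000205039978, 0.11699999868869781]] [ 0.524 -0.021]
scene mat_top 0.75 [421. 369.] 9241 [ 0.497 -0.271  0.009]
   rect [[0.38600000739097595, -0.21899999678134918], [0.4050000011920929, -0.3479999899864197], [0.6240000128746033, -0.31700000166893005], [0.6060000061988831, -0.18799999356269836]] [ 0.505 -0.268]
sc
[... 829 characters left out ...]
[0.511 0.058 0.025]
side pot_mid 0.56 [302. 204.] 226 [0.541 0.167 0.025]
side reel_mid 0.95 [299. 251.] 377 [ 0.519 -0.014  0.025]
side capacitor_mid 0.56 [341. 282.] 159 [ 0.595 -0.118  0.025]
side tray 0.77 [301. 267.] 3813 [ 0.521 -0.047  0.01 ]
   rect [[0.4339999854564667, 0.10499999672174454], [0.46399998664855957, -0.16200000047683716], [0.6179999709129333, -0.14399999380111694], [0.5879999995231628, 0.12200000137090683]] [ 0.526 -0.02 ]
side rest_seat 0.73 [277. 188.] 710 [0.481 0.248 0.025]
   rect [[0.4059999883174896, 0.22300000488758087], [0.5350000262260437, 0.19599999487400055], [0.5529999732971191, 0.28299999237060547], [0.42399999499320984, 0.3089999854564667]] [0.48  0.253]
```

View pics/crop1.png

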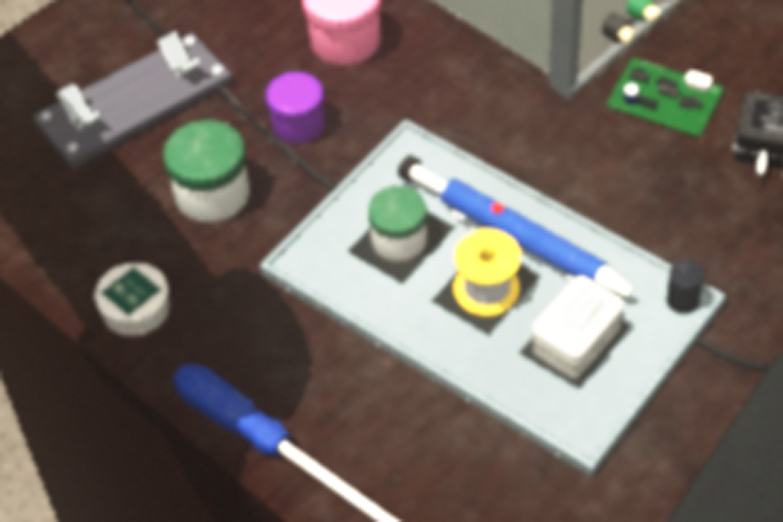

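Crop: the small pot on the tray (397,222), reel (487,270), counter (577,325), pump (525,230) with its red mark, and the capacitor (684,287) are all as described, so the choice stands. Next I'll move above the tray for a close look.

```bash
cat >> h.py <<'E'
def go(xyz,yang=None):
    s=r.state();Rt=R.from_quat(s['tool_rot']).as_matrix()
    d=Rt.T@(np.array(xyz)-s['tcp_pos'])*1000
    a=np.degrees(np.arctan2(Rt[1,1],Rt[0,1]))
    out='' if yang is None else f' twist {(a-yang+90)%180-90:.1f}'
    print('t%.1f'%s['time_s'],np.round(s['tcp_pos'],4),'yang %.1f'%a,'-> shift',np.round(d,1),out)
E
python3 -c "
from h import *
go([.5,-.02,.25],96.3)"
```

```text
t1.8 [0.2626 0.5946 0.2313] yang 66.2 -> shift [-465.5 -466.3  -18.7]  twist -30.1
```

```bash
python3 -m handwheel '{"xyz":[[-20,-20,0],[-50,-50,-2],[-75,-75,-4],[-100,-100,-6],[-130,-130,-8],[-160,-160,-10],[-190,-190,-12],[-220,-220,-14],[-250,-250,-16],[-280,-280,-19],[-310,-310,-19],[-340,-340,-19],[-370,-370,-19],[-400,-400,-19],[-430,-430,-19],[-450,-450,-19],[-465,-466,-19],[-465,-466,-19],[-465,-466,-19],[-465,-466,-19]],"twist":[-2,-4,-6,-8,-10,-12,-14,-16,-18,-20,-22,-24,-26,-28,-30,-30,-30,-30,-30,-30]}' 55
python3 - <<'E'
from h import *
go([.5,-.02,.25],96.3)
m=r.camera_model('wrist');im=r.capture('wrist');cv2.imwrite('pics/w1.png',im)
print(np.round(m['K'],1).tolist(),m['k1'],np.round(ray(m,(320,240)),3).tolist(),'grasp px',proj(m,[.5,-.02,.01]))
for n in ['pump_mid','counter_mid','pot_mid','reel_mid','capacitor_mid','tray']:
    for d in r.cut_out('wrist',n)[:2]:
        ys,xs=np.nonzero(d['pixels']);
        if len(xs)<20: continue
        z={'tray':.011,'pump_mid':.03,'counter_mid':.04,'pot_mid':.044,'reel_mid':.046}.get(n,.04)
        p=np.float32([onz(m,(x,y),z)[:2] for x,y in zip(xs,ys)])
        q=cv2.boxPoints(cv2.minAreaRect(p));print(n,round(d['conf'],2),d['box'],len(xs),np.round(q,3).tolist(),np.round(q.mean(0),4))
E
```

```text
time_s: 3.47
tcp_pos: [0.4994, -0.0186, 0.2502]
tool_rot: [-0.054, 0.999, 0.0, -0.0]
force: [-0.1, 0.1, 0.0]
width: 0.644
grip_force: 0.0
t3.5 [ 0.4994 -0.0186  0.2502] yang 96.2 -> shift [-0.4 -1.4  0.2]  twist -0.1
[[391.5, 0.0, 313.4], [0.0, 391.5, 239.8], [0.0, 0.0, 1.0]] -0.05797633677470253 [[0.418, -0.028, 0.393], [0.315, 0.053, -0.948]] grasp px [[311.51396505 195.37149848]]
pump_mid 0.78 [229.0, 247.8, 408.0, 265.1] 2983 [[0.5360000133514404, 0.08100000023841858], [0.5550000071525574, -0.09700000286102295], [0.574999988079071, -0.0949999988079071], [0.5559999942779541, 0.08299999684095383]] [ 0.5554 -0.0068]
counter_mid 0.7 [218.1, 189.8, 258.0, 248.1] 2261 [[0.49300000071525574, -0.07100000232458115], [0.4959999918937683, -0.10899999737739563], [0.5509999990463257, -0.10499999672174454], [0.5490000247955322, -0.06700000166893005]] [ 0.5223 -0.088 ]
pot_mid 0.71 [471.2, 236.1, 520.8, 277.2] 1576 [[0.5019999742507935, 0.15299999713897705], [0.5320000052452087, 0.13099999725818634], [0.5630000233650208, 0.17399999499320984], [0.5329999923706055, 0.19599999487400055]] [0.5325 0
[... 254 characters left out ...]
0.94 [286.0, 194.8, 328.9, 245.7] 1647 [[0.4880000054836273, -0.004999999888241291], [0.49300000071525574, -0.0430000014603138], [0.5389999747276306, -0.03799999877810478], [0.5350000262260437, 0.0]] [ 0.5137 -0.0212]
capacitor_mid 0.58 [189.1, 263.8, 218.3, 293.6] 601 [[0.5669999718666077, -0.11699999868869781], [0.5979999899864197, -0.13300000131130219], [0.6079999804496765, -0.11500000208616257], [0.5770000219345093, -0.09799999743700027]] [ 0.5878 -0.1158]
tray 0.64 [177.8, 140.1, 445.0, 288.4] 28374 [[0.4320000112056732, 0.10000000149011612], [0.460999995470047, -0.15600000321865082], [0.6159999966621399, -0.1379999965429306], [0.5870000123977661, 0.11800000071525574]] [ 0.5242 -0.0188]
```

View pics/w1.png

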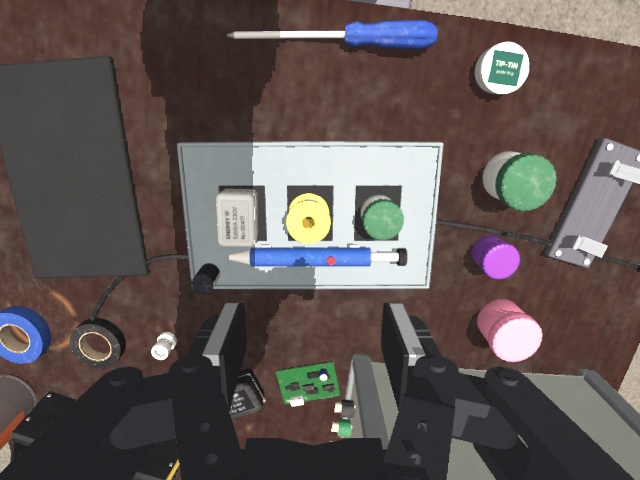

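Wrist picture: top faces are counter (235,216), reel (308,218) and pot lid (383,219). The blue barrel spans columns 252–371 at row 257, so its middle is about (311,257). Capacitor is at (207,277), and the rest is on the right edge.

Run:
```python
from h import *
m=r.camera_model('wrist');im=cv2.imread('pics/w1.png');hsv=cv2.cvtColor(im,cv2.COLOR_BGR2HSV)
def blob(lo,hi,x0,y0,x1,y1,z,n):
    k=cv2.inRange(hsv[y0:y1,x0:x1],lo,hi);ys,xs=np.nonzero(k);b=(xs.min()+x0,ys.min()+y0,xs.max()+x0,ys.max()+y0)
    (c,rad)=cv2.minEnclosingCircle(np.float32(np.c_[xs+x0,ys+y0]))
    print(n,b,np.round(c),round(rad,1),np.round(onz(m,c,z),4))
blob((45,60,30),(90,255,255),355,190,410,245,.044,'lid')
blob((20,100,120),(35,255,255),284,192,332,232,.046,'reel')
blob((100,120,60),(130,255,255),245,245,380,270,.026,'barrel')
print('counter',np.round(onz(m,(236,216),.04),4))
for n,p in dict(left=(-6,-68),mid=(-6,0),right=(-6,68),pump=(35,0)).items():
    print(n,np.round(np.array([.5242,-.0188])+R.from_euler('z',6.5,degrees=True).as_matrix()[:2,:2]@np.array(p)/1000,4))
go([.512,.048,.10],96.5)
```

```text
lid (np.int64(362), np.int64(200), np.int64(402), np.int64(239)) [383. 219.] 21.0 [0.5082 0.0472 0.044 ]
reel (np.int64(286), np.int64(193), np.int64(330), np.int64(231)) [308. 217.] 24.4 [ 0.5131 -0.022   0.046 ]
barrel (np.int64(250), np.int64(248), np.int64(370), np.int64(265)) [310. 257.] 60.3 [ 0.5597 -0.0153  0.026 ]
counter [ 0.5211 -0.089   0.04  ]
left [ 0.5259 -0.087 ]
mid [ 0.5182 -0.0195]
right [0.5105 0.0481]
pump [ 0.559  -0.0148]
t3.8 [ 0.4996 -0.0188  0.2504] yang 96.2 -> shift [-19.6  65.1 150.4]  twist -0.3
```

```bash
python3 -m handwheel '{"xyz":[[-8,30,20],[-17,60,50],[-17,65,90],[-17,65,125],[-17,65,150],[-17,65,160],[-17,65,175],[-17,65,190],[-17,65,205],[-17,65,220],[-17,65,230],[-17,65,234],[-17,65,234],[-17,65,234]],"twist":[0,0,0,0,0,0,0,0,0,0,0,0,0,0]}'
python3 - <<'E'
from h import *
go([.5095,.0475,.014],96.5)
cv2.imwrite('pics/s2.png',cv2.resize(r.capture('scene')[200:350,210:410],None,fx=4,fy=4,interpolation=cv2.INTER_CUBIC))
E
```

```text
time_s: 4.98
tcp_pos: [0.5102, 0.0469, 0.0169]
tool_rot: [-0.054, 0.999, 0.0, 0.0]
force: [0.6, 0.2, -0.4]
width: 0.642
grip_force: 0.0
t5.0 [0.5102 0.0469 0.0169] yang 96.2 -> shift [0.6 0.6 2.9]  twist -0.3
```

View pics/s2.png

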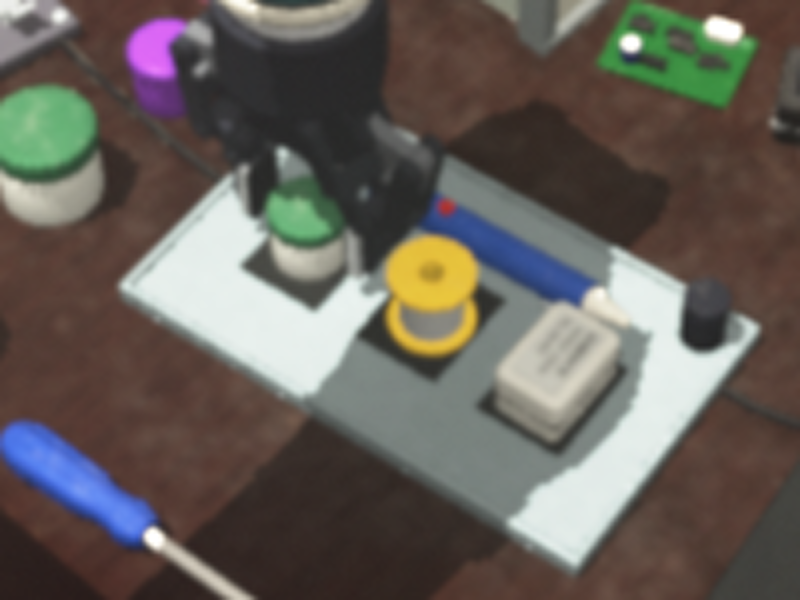

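The fingers straddle the pot, whose lid is at (300,205), with clearance to the reel. Closing.

```bash
python3 -m handwheel '{"xyz":[[0,0,0],[0,0,0],[0,0,0],[0,0,0],[0,0,0],[0,0,0],[0,0,0],[0,0,0]],"twist":[0,0,0,0,0,0,0,0]}' 30; python3 -c "
from h import *
print(r.state()['width']*85.4)
go([.5095,.0475,.014],96.5)
go([.575,-.259,.116])"
```

```text
time_s: 5.7
tcp_pos: [0.5104, 0.047, 0.0175]
tool_rot: [-0.054, 0.999, 0.0, 0.001]
force: [-2.4, 0.8, 4.7]
width: 0.432
grip_force: 59.2
36.92827788232808
t5.7 [0.5104 0.047  0.0175] yang 96.2 -> shift [0.8 0.6 3.5]  twist -0.3
t5.7 [0.5104 0.047  0.0175] yang 96.2 -> shift [ -31.6 -311.2  -98.5]
```

```bash
python3 -m handwheel '{"xyz":[[0,0,-15],[0,0,-40],[0,0,-75],[-2,-25,-98],[-6,-60,-98],[-10,-95,-98],[-14,-130,-98],[-18,-165,-98],[-22,-200,-98],[-26,-235,-98],[-30,-270,-98],[-32,-300,-98],[-32,-311,-98],[-32,-311,-85],[-32,-311,-60],[-32,-311,-35],[-32,-311,-15],[-32,-311,-8],[-32,-311,-8],[-32,-311,-8]],"twist":[0,0,0,0,0,0,0,0,0,0,0,0,0,0,0,0,0,0,0,0]}'; python3 -c "
from h import *
print(r.state()['width']*85.4)
go([.575,-.259,.0170])"
```

```text
time_s: 7.37
tcp_pos: [0.575, -0.2576, 0.0243]
tool_rot: [-0.054, 0.999, 0.0, -0.0]
force: [0.3, 0.1, 0.0]
width: 0.435
grip_force: 60.0
37.131819115408845
t7.4 [ 0.575  -0.2576  0.0243] yang 96.2 -> shift [ 0.2 -1.4  7.3]
```

```bash
python3 -m handwheel '{"xyz":[[0,0,3],[0,0,6],[0,0,7.5],[0,0,7.5],[0,0,7.5]],"twist":[0,0,0,0,0]}'; python3 -m handwheel '{"xyz":[[0,0,0],[0,0,0],[0,0,0],[0,0,0],[0,0,-6],[0,0,-20],[0,0,-50],[0,0,-80],[0,0,-98],[0,0,-98],[0,0,-98]],"twist":[0,0,0,0,0,0,0,0,0,0,0]}' 55; python3 -c "
from h import *
go([.5165,-.0205,.1],96.5)"
```

```text
time_s: 7.78
tcp_pos: [0.575, -0.2589, 0.0172]
tool_rot: [-0.054, 0.999, -0.0, 0.0]
force: [0.7, 0.3, -0.3]
width: 0.432
grip_force: 60.0
time_s: 8.7
tcp_pos: [0.5759, -0.2592, 0.1172]
tool_rot: [-0.054, 0.999, -0.001, 0.002]
force: [-0.6, 0.3, -1.3]
width: 0.642
grip_force: 0.0
t8.7 [ 0.5759 -0.2592  0.1172] yang 96.2 -> shift [ 33.4 243.7  16.7]  twist -0.3
```

```bash
python3 -m handwheel '{"xyz":[[3,25,0],[8,60,0],[13,95,0],[18,130,0],[23,165,0],[28,200,0],[32,230,0],[33,243,0],[33,244,5],[33,244,15],[33,244,30],[33,244,50],[33,244,70],[33,244,85],[33,244,95],[33,244,100],[33,244,100],[33,244,100]],"twist":[0,0,0,0,0,0,0,0,0,0,0,0,0,0,0,0,0,0]}'; python3 -m handwheel '{"xyz":[[0,0,0],[0,0,0],[0,0,0],[0,0,0],[0,0,0],[0,0,0],[0,0,0],[0,0,0]],"twist":[0,0,0,0,0,0,0,0]}' 30; python3 -c "
from h import *
print(r.state()['width']*85.4)
go([.506,-.2685,.116])"
```

```text
time_s: 10.2
tcp_pos: [0.516, -0.0206, 0.0147]
tool_rot: [-0.053, 0.999, -0.0, -0.0]
force: [0.6, -0.2, 0.5]
width: 0.65
grip_force: 0.0
time_s: 10.87
tcp_pos: [0.5166, -0.0201, 0.016]
tool_rot: [-0.054, 0.999, -0.0, 0.001]
force: [-1.6, -1.4, 6.3]
width: 0.442
grip_force: 59.3
37.71822725445842
t10.9 [ 0.5166 -0.0201  0.016 ] yang 96.2 -> shift [  37.  -245.8 -100. ]
```

```bash
python3 -m handwheel '{"xyz":[[0,0,-15],[0,0,-40],[0,0,-75],[3,-25,-100],[8,-60,-100],[13,-95,-100],[18,-130,-100],[23,-165,-100],[28,-200,-100],[33,-230,-100],[37,-246,-100],[37,-246,-100],[37,-246,-90],[37,-246,-60],[37,-246,-35],[37,-246,-15],[37,-246,-10],[37,-246,-10],[37,-246,-10]],"twist":[0,0,0,0,0,0,0,0,0,0,0,0,0,0,0,0,0,0,0]}'
python3 - <<'E'
from h import *
print(r.state()['width']*85.4)
go([.506,-.2685,.0155])
cv2.imwrite('pics/s3.png',np.hstack([cv2.resize(r.capture('side')[260:410,230:390],None,fx=2.4,fy=4),cv2.resize(r.capture('scene')[260:440,340:500],None,fx=2.4,fy=360/108)]))
E
```

```text
time_s: 12.45
tcp_pos: [0.506, -0.2674, 0.025]
tool_rot: [-0.055, 0.999, 0.0, 0.0]
force: [0.5, 0.9, -0.8]
width: 0.441
grip_force: 60.2
37.690084874857114
t12.4 [ 0.506  -0.2674  0.025 ] yang 96.3 -> shift [ 0.2 -1.1  9.5]
```

View pics/s3.png

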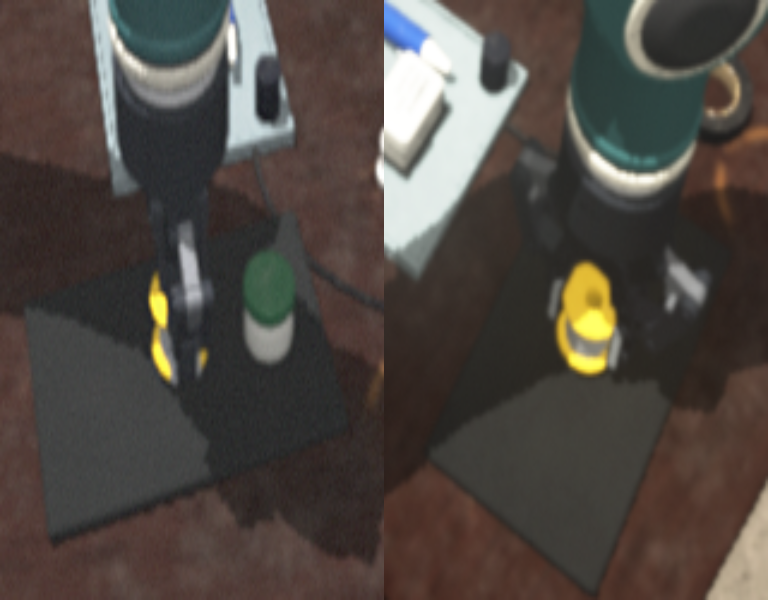

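Both views show the pot standing upright on the mat at (268,305) in the left half, and the reel upright in the grip at (178,330). Now I'll set the reel down.

```bash
python3 -m handwheel '{"xyz":[[0,0,4],[0,0,8],[0,0,10],[0,0,10],[0,0,10]],"twist":[0,0,0,0,0]}'; python3 -m handwheel '{"xyz":[[0,0,0],[0,0,0],[0,0,0],[0,0,0],[0,0,-6],[0,0,-20],[0,0,-50],[0,0,-80],[0,0,-98],[0,0,-98],[0,0,-98]],"twist":[0,0,0,0,0,0,0,0,0,0,0]}' 52; python3 -c "
from h import *
go([.5245,-.088,.013],96.5)"
```

```text
time_s: 12.97
tcp_pos: [0.5057, -0.2683, 0.0151]
tool_rot: [-0.054, 0.999, 0.0, 0.0]
force: [-0.7, 0.3, 2.4]
width: 0.438
grip_force: 60.4
time_s: 13.88
tcp_pos: [0.5063, -0.2685, 0.1142]
tool_rot: [-0.054, 0.999, -0.0, 0.001]
force: [-0.9, -0.2, -1.3]
width: 0.606
grip_force: 0.0
t13.9 [ 0.5063 -0.2685  0.1142] yang 96.2 -> shift [-37.3 177.6 101.1]  twist -0.3
```

```bash
python3 -m handwheel '{"xyz":[[-6,25,0],[-13,60,0],[-20,95,0],[-28,130,0],[-35,165,0],[-37,177.5,0],[-37,177.5,5],[-37,177.5,20],[-37,177.5,40],[-37,177.5,65],[-37,177.5,85],[-37,177.5,95],[-37,177.5,100],[-37,177.5,100],[-37,177.5,100]],"twist":[0,0,0,0,0,0,0,0,0,0,0,0,0,0,0]}'; python3 -m handwheel '{"xyz":[[0,0,0],[0,0,0],[0,0,0],[0,0,0],[0,0,0],[0,0,0],[0,0,0],[0,0,0]],"twist":[0,0,0,0,0,0,0,0]}' 25; python3 -c "
from h import *
print(r.state()['width']*85.4)
go([.436,-.278,.113])"
```

```text
time_s: 15.13
tcp_pos: [0.5234, -0.0885, 0.013]
tool_rot: [-0.053, 0.999, -0.0, 0.0]
force: [-0.4, -0.3, 0.6]
width: 0.608
grip_force: 0.0
time_s: 15.8
tcp_pos: [0.5242, -0.0881, 0.0141]
tool_rot: [-0.054, 0.999, -0.0, 0.001]
force: [-1.0, -0.9, 6.8]
width: 0.412
grip_force: 61.0
35.15149615981161
t15.8 [ 0.5242 -0.0881  0.0141] yang 96.2 -> shift [ 107.9 -179.3  -99.1]
```

```bash
python3 -m handwheel '{"xyz":[[0,0,-15],[0,0,-40],[0,0,-75],[12,-20,-99],[30,-50,-99],[48,-80,-99],[66,-110,-99],[84,-140,-99],[100,-165,-99],[108,-179,-99],[108,-179,-99],[108,-179,-90],[108,-179,-60],[108,-179,-35],[108,-179,-15],[108,-179,-10],[108,-179,-10],[108,-179,-10]],"twist":[0,0,0,0,0,0,0,0,0,0,0,0,0,0,0,0,0,0]}'
python3 - <<'E'
from h import *
go([.436,-.278,.0135])
E
```

```text
time_s: 17.3
tcp_pos: [0.4357, -0.2768, 0.0229]
tool_rot: [-0.055, 0.999, 0.0, 0.0]
force: [-0.4, -0.3, -1.1]
width: 0.41
grip_force: 60.2
t17.3 [ 0.4357 -0.2768  0.0229] yang 96.2 -> shift [-0.2 -1.3  9.4]
```

```bash
python3 -m handwheel '{"xyz":[[0,0,4],[0,0,8],[0,0,9.5],[0,0,9.5],[0,0,9.5]],"twist":[0,0,0,0,0]}'; python3 -m handwheel '{"xyz":[[0,0,0],[0,0,0],[0,0,0],[0,0,0],[0,0,-6],[0,0,-20],[0,0,-50],[0,0,-80],[0,0,-110],[0,0,-140],[0,0,-160],[0,0,-160]],"twist":[0,0,0,0,0,0,0,0,0,0,0,0]}' 52
python3 - <<'E'
from h import *
go([.5592,-.0155,.17],6.3)
E
```

```text
time_s: 17.72
tcp_pos: [0.4352, -0.2775, 0.0135]
tool_rot: [-0.054, 0.999, -0.0, 0.0]
force: [0.0, -0.4, 0.0]
width: 0.413
grip_force: 60.2
time_s: 18.72
tcp_pos: [0.4374, -0.279, 0.1782]
tool_rot: [-0.054, 0.999, -0.002, 0.004]
force: [0.2, -1.0, -0.7]
width: 0.61
grip_force: 0.0
t18.7 [ 0.4374 -0.279   0.1782] yang 96.2 -> shift [-149.3  248.9    8.3]  twist 89.9
```

```bash
python3 -m handwheel '{"xyz":[[-12,20,0],[-27,45,0],[-42,70,2],[-57,95,3],[-72,120,4],[-87,145,5],[-102,170,6],[-117,195,7],[-132,220,8],[-145,240,8],[-149,249,8],[-149,249,8],[-149,249,8],[-149,249,8],[-149,249,8],[-149,249,8]],"twist":[5,12,19,26,33,40,47,54,61,68,75,82,88,90,90,90]}' 45
python3 - <<'E'
from h import *
go([.5592,-.0155,.17],6.3)
m=r.camera_model('wrist');im=r.capture('wrist');cv2.imwrite('pics/w4.png',im);s=r.capture('scene')
cv2.imwrite('pics/c4.png',np.hstack([cv2.resize(im,None,fx=.6,fy=.6),cv2.resize(s[180:460,200:520],(384,288))]))
hsv=cv2.cvtColor(im,cv2.COLOR_BGR2HSV);k=cv2.inRange(hsv,(100,120,60),(130,255,255))
n,l,st,ce=cv2.connectedComponentsWithStats(k)
for i in range(1,n):
    if st[i,4]>400:
        ys,xs=np.nonzero(l==i);q=cv2.boxPoints(cv2.minAreaRect(np.float32([onz(m,(x,y),.026)[:2] for x,y in zip(xs,ys)])));print(st[i],np.round(q,4).tolist(),q.mean(0))
E
```

```text
time_s: 20.05
tcp_pos: [0.5561, -0.0138, 0.1649]
tool_rot: [0.667, 0.745, -0.0, -0.0]
force: [0.7, 0.5, 1.0]
width: 0.526
grip_force: 0.0
t20.1 [ 0.5561 -0.0138  0.1649] yang 6.3 -> shift [-2.   2.9 -5.1]  twist -0.0
[  16   75   51  111 3391] [[0.3359000086784363, 0.07029999792575836], [0.3476000130176544, -0.006599999964237213], [0.3749000132083893, -0.002400000113993883], [0.36320000886917114, 0.07440000027418137]] [0.35538864 0.03392626]
[ 305  144   26  158 3675] [[0.5439000129699707, 0.043800000101327896], [0.5569000244140625, -0.07850000262260437], [0.5751000046730042, -0.07660000026226044], [0.5619999766349792, 0.04569999873638153]] [ 0.5594812  -0.01641276]
```

View pics/c4.png

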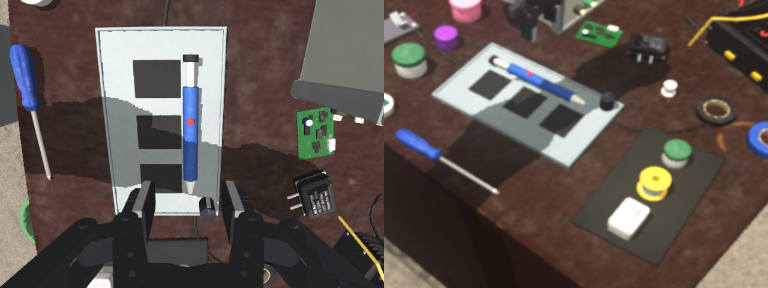

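The three stand upright on the mat, the tray pads are bare, and the pump lies in its saddles with its barrel centre at (0.5595, -0.016). Next I'll grasp the pump.

```bash
python3 -m handwheel '{"xyz":[[-2.5,3,15],[-2.5,3,40],[-2.5,3,75],[-2.5,3,105],[-2.5,3,120],[-2.5,3,132],[-2.5,3,142],[-2.5,3,149],[-2.5,3,152],[-2.5,3,152],[-2.5,3,152]],"twist":[0,0,0,0,0,0,0,0,0,0,0]}' 40;  python3 -c "
from h import *
go([.5595,-.016,.012],6.3)"
```

```text
time_s: 21.07
tcp_pos: [0.5603, -0.0161, 0.014]
tool_rot: [0.668, 0.744, 0.001, 0.0]
force: [-0.2, 0.4, -0.5]
width: 0.471
grip_force: 0.0
t21.1 [ 0.5603 -0.0161  0.014 ] yang 6.2 -> shift [ 0.2 -0.8  2. ]  twist -0.1
```

```bash
python3 -m handwheel '{"xyz":[[0,-0.5,0.5],[0,-0.5,0.5],[0,-0.5,0.5],[0,-0.5,0.5],[0,-0.5,0.5],[0,-0.5,0.5],[0,-0.5,0.5],[0,-0.5,0.5],[0,-0.5,0.5]],"twist":[0,0,0,0,0,0,0,0,0]}' 10;  python3 -c "
from h import *
print(r.state()['width']*85.4)
go([.5595,-.016,.2],6.3)"
```

```text
time_s: 21.82
tcp_pos: [0.5592, -0.0161, 0.0137]
tool_rot: [0.668, 0.744, 0.0, -0.0]
force: [-2.4, -0.1, 6.9]
width: 0.196
grip_force: 58.5
16.699978354363
t21.8 [ 0.5592 -0.0161  0.0137] yang 6.2 -> shift [ 1.000e-01  4.000e-01 -1.863e+02]  twist -0.1
```

```bash
python3 -m handwheel '{"xyz":[[0,0,-10],[0,0,-30],[0,0,-60],[0,0,-95],[0,0,-130],[0,0,-165],[0,0,-186],[0,0,-186],[0,0,-186]],"twist":[0,0,0,0,0,0,0,0,0]}';  python3 -c "
from h import *
print(r.state()['width']*85.4, onz(r.camera_model('scene'),(345,207),0))
go([.47,.17,.22],79)"
```

```text
time_s: 22.57
tcp_pos: [0.5598, -0.0158, 0.2004]
tool_rot: [0.668, 0.744, 0.002, 0.001]
force: [-0.4, -0.0, -1.1]
width: 0.198
grip_force: 58.8
16.881015283913165 [6.98092280e-01 6.40284293e-02 1.11022302e-16]
t22.6 [ 0.5598 -0.0158  0.2004] yang 6.2 -> shift [194.5 -69.2 -19.7]  twist -72.8
```

```bash
python3 -m handwheel '{"xyz":[[10,-15,-5],[25,-35,-10],[45,-55,-15],[65,-69,-20],[85,-69,-20],[105,-69,-20],[125,-69,-20],[145,-69,-20],[165,-69,-20],[180,-69,-20],[194,-69,-20],[194,-69,-20],[194,-69,-20],[194,-69,-20],[194,-69,-20]],"twist":[-5,-11,-17,-23,-29,-35,-41,-47,-53,-59,-65,-71,-73,-73,-73]}'
python3 - <<'E'
from h import *
go([.47,.17,.22],79)
m=r.camera_model('wrist');np.save('m5.npy',m,allow_pickle=True);im=r.capture('wrist');cv2.imwrite('pics/w5.png',im)
for d in r.cut_out('wrist','rest_seat')[:2]:
    ys,xs=np.nonzero(d['pixels']);p=np.float32([onz(m,(x,y),.011)[:2] for x,y in zip(xs,ys)]);q=cv2.boxPoints(cv2.minAreaRect(p));print(d['conf'],d['box'],np.round(q,4).tolist(),q.mean(0))
E
```

```text
time_s: 23.82
tcp_pos: [0.4689, 0.1689, 0.2176]
tool_rot: [0.095, 0.995, -0.001, -0.001]
force: [-0.6, 0.3, 0.2]
width: 0.197
grip_force: 58.9
t23.8 [0.4689 0.1689 0.2176] yang 79.1 -> shift [-0.9  1.2 -2.4]  twist 0.1
0.73 [394.6, 113.7, 461.7, 257.3] [[0.40860000252723694, 0.2572999894618988], [0.5361999869346619, 0.23589999973773956], [0.5450999736785889, 0.28929999470710754], [0.41749998927116394, 0.310699999332428]] [0.47684377 0.27327257]
0.21 [48.6, 354.0, 86.4, 390.6] [[0.5789999961853027, -0.11400000005960464], [0.6085000038146973, -0.16179999709129333], [0.6290000081062317, -0.14920000731945038], [0.5995000004768372, -0.10140000283718109]] [ 0.60398525 -0.1316295 ]
```

View pics/w5.png

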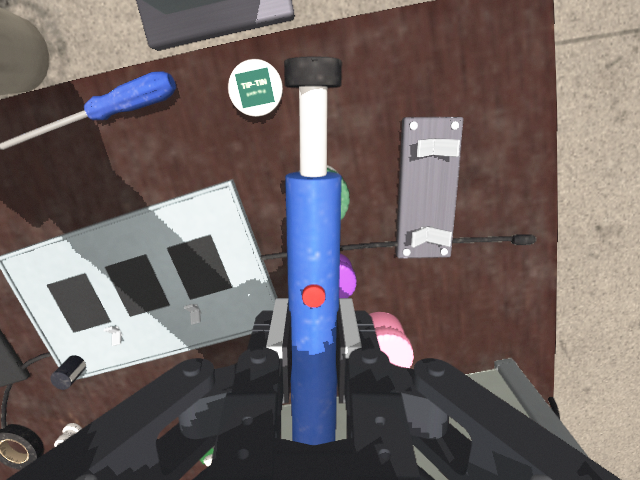

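The rest's plate corners show at about (405,118), (462,118), (452,257) and (398,257). The pump is held straight.

Run:
```python
from h import *
m=r.camera_model('wrist')
q=np.array([onz(m,p,.011)[:2] for p in [(405,118),(462,118),(452,257),(398,257)]]);print(np.round(q,4),q.mean(0),[np.linalg.norm(q[i]-q[i-1]).round(4) for i in range(4)])
im=cv2.imread('pics/w5.png')
q4=np.array([[.4086,.2573],[.5362,.2359],[.5451,.2893],[.4175,.3107]]);c=q4.mean(0)
for ang in [np.degrees(np.arctan2(-.0214,.1276))]:
  print(ang)
big=cv2.resize(im[95:275,375:490],None,fx=4,fy=3.3333,interpolation=cv2.INTER_CUBIC)[:600]
ux=np.array([np.cos(np.radians(ang)),np.sin(np.radians(ang))]);uy=np.array([-ux[1],ux[0]])
for a,b,z in [(-65,-26,11),(65,-26,11),(65,26,11),(-65,26,11),(-40,-16,30),(-40,16,30),(40,-16,30),(40,16,30)]:
    p=proj(m,np.r_[c+(a*ux+b*uy)/1000,z/1000])[0]; cv2.circle(big,(int((p[0]-375)*4),int((p[1]-95)*3.333)),4,(0,0,255),1)
cv2.imwrite('pics/r5.png',big)
```

```text
[[0.4106 0.2607]
 [0.4194 0.3097]
 [0.5467 0.2904]
 [0.5368 0.2389]] [0.47836398 0.27491709] [np.float64(0.1281), np.float64(0.0497), np.float64(0.1288), np.float64(0.0525)]
-9.520564403480085
```

View pics/r5.png

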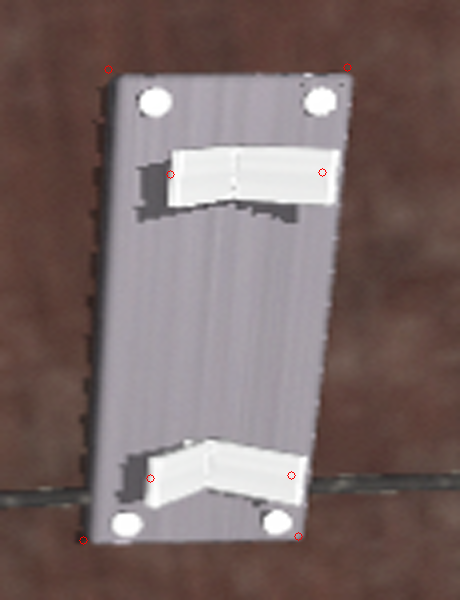

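The overlaid model sits about 1.5 px left and above, so the seat is at about (0.4783, 0.2747) with yaw -9.4°.

```bash
python3 -c "
from h import *
go([.4783,.2747,.05],80.6)"
```

```text
t23.9 [0.4693 0.1689 0.2181] yang 79.1 -> shift [ 11.  105.7 168. ]  twist -1.5
```

```bash
python3 -m handwheel '{"xyz":[[3,20,0],[7,50,0],[11,80,0],[11,106,0],[11,106,10],[11,106,30],[11,106,60],[11,106,90],[11,106,120],[11,106,145],[11,106,162],[11,106,168],[11,106,168],[11,106,168]],"twist":[-0.5,-1,-1.5,-1.5,-1.5,-1.5,-1.5,-1.5,-1.5,-1.5,-1.5,-1.5,-1.5,-1.5]}'
python3 - <<'E'
from h import *
go([.4783,.2747,.0167],80.6)
w=r.capture('wrist');s=r.capture('side');
cv2.imwrite('pics/c6.png',np.hstack([cv2.resize(w,None,fx=.6,fy=.6),cv2.resize(s[150:230,230:330],(384,288))]))
E
```

```text
time_s: 25.08
tcp_pos: [0.4793, 0.2753, 0.0511]
tool_rot: [0.082, 0.997, -0.0, 0.0]
force: [-0.1, 0.0, -0.3]
width: 0.193
grip_force: 58.9
t25.1 [0.4793 0.2753 0.0511] yang 80.6 -> shift [ 0.9 -0.8 34.4]  twist 0.0
```

View pics/c6.png

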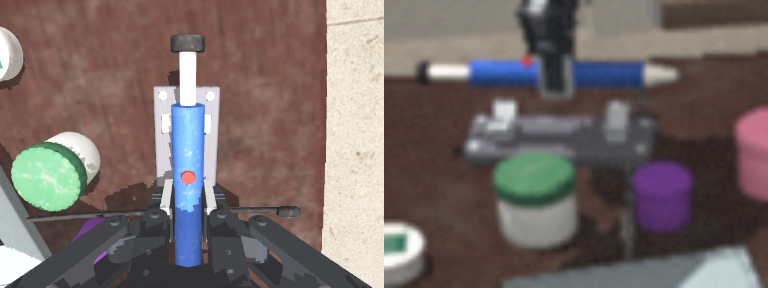

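The pump is centred over the plate and parallel to it (wrist view: plate columns 155–219, pump 188). Lowering.

```bash
python3 -m handwheel '{"xyz":[[1,-0.5,6],[1,-0.5,14],[1,-0.5,22],[1,-0.5,27],[1,-0.5,30],[1,-0.5,32],[1,-0.5,33],[1,-0.5,33],[1,-0.5,33]],"twist":[0,0,0,0,0,0,0,0,0]}'; python3 -c "
from h import *
go([.4783,.2747,.0167],80.6)"
```

```text
time_s: 25.93
tcp_pos: [0.4775, 0.2749, 0.0178]
tool_rot: [0.081, 0.997, -0.0, -0.0]
force: [-2.0, -1.7, 0.8]
width: 0.195
grip_force: 59.2
t25.9 [0.4775 0.2749 0.0178] yang 80.7 -> shift [-0.9 -0.1  1.1]  twist 0.1
```

```bash
python3 -m handwheel '{"xyz":[[-0.5,0,0.5],[-0.5,0,1],[-0.5,0,1.3],[-0.5,0,1.3],[-0.5,0,1.3]],"twist":[0,0,0,0,0]}'; python3 -m handwheel '{"xyz":[[0,0,0],[0,0,0],[0,0,0],[0,0,0],[0,0,-3],[0,0,-10],[0,0,-25],[0,0,-50],[0,0,-80],[0,0,-115],[0,0,-150],[0,0,-183],[0,0,-183],[0,0,-183]],"twist":[0,0,0,0,0,0,0,0,0,0,0,0,0,0]}' 45
python3 - <<'E'
from h import *
go([.49,.0,.2],96.3)
m=r.camera_model('wrist');w=r.capture('wrist');s=r.capture('side');hsv=cv2.cvtColor(w,cv2.COLOR_BGR2HSV)
k=cv2.inRange(hsv,(100,120,60),(130,255,255));n,l,st,ce=cv2.connectedComponentsWithStats(k)
for i in range(1,n):
    if st[i,4]>400:
        ys,xs=np.nonzero(l==i);q=cv2.boxPoints(cv2.minAreaRect(np.float32([onz(m,(x,y),.029)[:2] for x,y in zip(xs,ys)])));print(st[i],np.round(q,4).tolist(),q.mean(0))
cv2.imwrite('pics/c7.png',np.hstack([cv2.resize(w,None,fx=.6,fy=.6),cv2.resize(s[150:230,230:330],(384,288))]))
E
```

```text
time_s: 26.35
tcp_pos: [0.4776, 0.2748, 0.0174]
tool_rot: [0.081, 0.997, -0.0, -0.001]
force: [-5.9, -3.0, 11.0]
width: 0.199
grip_force: 60.3
time_s: 27.52
tcp_pos: [0.4794, 0.2759, 0.2023]
tool_rot: [0.081, 0.997, 0.002, 0.002]
force: [0.2, 0.1, -0.3]
width: 0.526
grip_force: 0.0
t27.5 [0.4794 0.2759 0.2023] yang 80.7 -> shift [ -55.1 -270.5    1.4]  twist -15.6
[   0   77   44   39 1216] [[0.33379998803138733, 0.08460000157356262], [0.3375000059604645, 0.04050000011920929], [0.36059999465942383, 0.042399998754262924], [0.35679998993873596, 0.08649999648332596]] [0.3471765  0.06349358]
[ 299  135   23  144 2358] [[0.41679999232292175, 0.27570000290870667], [0.5375000238418579, 0.25459998846054077], [0.5406000018119812, 0.27239999175071716], [0.41990000009536743, 0.29350000619888306]] [0.4787205  0.27406174]
```

View pics/c7.png

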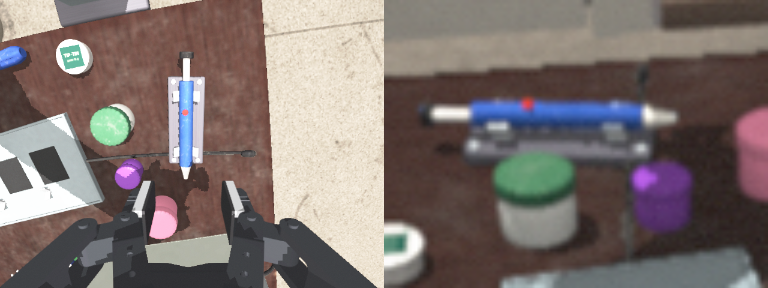

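The pump rests level in both saddles, with its barrel centre at (0.4787, 0.2741), which matches the seat. Now for the returns, starting with the counter.

```bash
python3 -c "
from h import *
go([.4352,-.2775,.10],96.2)"
```

```text
t27.6 [0.4777 0.2749 0.1992] yang 80.7 -> shift [ -47.6 -552.    99.4]  twist -15.5
```

```bash
python3 -m handwheel '{"xyz":[[-2,-20,0],[-4,-50,0],[-7,-85,0],[-10,-120,0],[-13,-155,0],[-16,-190,0],[-19,-225,0],[-22,-260,0],[-25,-295,0],[-28,-330,0],[-31,-365,0],[-34,-400,0],[-37,-435,0],[-40,-470,10],[-43,-505,30],[-46,-535,60],[-47.5,-552,85],[-47.5,-552,99],[-47.5,-552,99],[-47.5,-552,99]],"twist":[-1,-2,-3,-4,-5,-6,-7,-8,-9,-10,-11,-12,-13,-14,-15,-15.5,-15.5,-15.5,-15.5,-15.5]}' 52; python3 -c "
from h import *
go([.4352,-.2775,.0135],96.2)"
```

```text
time_s: 29.28
tcp_pos: [0.4342, -0.2767, 0.0989]
tool_rot: [-0.054, 0.999, 0.001, -0.002]
force: [0.0, 0.1, 0.6]
width: 0.605
grip_force: 0.0
t29.3 [ 0.4342 -0.2767  0.0989] yang 96.1 -> shift [-1.3 -1.1 85.4]  twist -0.1
```

```bash
python3 -m handwheel '{"xyz":[[-0.5,-0.5,10],[-0.5,-0.5,30],[-0.5,-0.5,50],[-0.5,-0.5,68],[-0.5,-0.5,80],[-0.5,-0.5,85],[-0.5,-0.5,85],[-0.5,-0.5,85],[-0.5,-0.5,85]],"twist":[0,0,0,0,0,0,0,0,0]}'; python3 -c "
from h import *
go([.4352,-.2775,.0135],96.2)"
```

```text
time_s: 30.03
tcp_pos: [0.437, -0.2781, 0.0165]
tool_rot: [-0.054, 0.999, -0.0, 0.001]
force: [0.4, 0.3, 0.8]
width: 0.611
grip_force: 0.0
t30.0 [ 0.437  -0.2781  0.0165] yang 96.2 -> shift [1.7 0.8 3. ]  twist -0.0
```

```bash
python3 -m handwheel '{"xyz":[[0,0,0],[0,0,0],[0,0,0],[0,0,0],[0,0,0]],"twist":[0,0,0,0,0]}' >/dev/null; python3 -c "
from h import *
go([.4352,-.2775,.0135],96.2)"
```

```text
t30.4 [ 0.4363 -0.2778  0.0157] yang 96.2 -> shift [1.1 0.4 2.2]  twist -0.0
```

```bash
python3 -m handwheel '{"xyz":[[1,0.3,1],[1,0.3,2],[1,0.3,2],[1,0.3,2],[1,0.3,2],[1,0.3,2]],"twist":[0,0,0,0,0,0]}' |sed -n 2p; python3 -m handwheel '{"xyz":[[0,0,0],[0,0,0],[0,0,0],[0,0,0],[0,0,0],[0,0,0],[0,0,0],[0,0,0]],"twist":[0,0,0,0,0,0,0,0]}' 25; python3 -c "
from h import *
go([.5242,-.0881,.113],96.2)"
```

```text
tcp_pos: [0.4352, -0.2776, 0.0135]
time_s: 31.62
tcp_pos: [0.4354, -0.2777, 0.0138]
tool_rot: [-0.054, 0.999, -0.0, 0.0]
force: [-0.5, 0.2, 5.1]
width: 0.407
grip_force: 60.8
t31.6 [ 0.4354 -0.2777  0.0138] yang 96.2 -> shift [-108.7  179.   -99.2]  twist -0.0
```

```bash
python3 -m handwheel '{"xyz":[[0,0,-15],[0,0,-40],[0,0,-75],[-12,20,-99],[-30,50,-99],[-48,80,-99],[-66,110,-99],[-84,140,-99],[-100,165,-99],[-108.5,179,-99],[-108.5,179,-99],[-108.5,179,-90],[-108.5,179,-60],[-108.5,179,-35],[-108.5,179,-15],[-108.5,179,-8],[-108.5,179,-8],[-108.5,179,-8],[-108.5,179,-8],[-108.5,179,-8]],"twist":[0,0,0,0,0,0,0,0,0,0,0,0,0,0,0,0,0,0,0,0]}'
python3 - <<'E'
from h import *
go([.5242,-.0881,.0143],96.2)
E
```

```text
time_s: 33.28
tcp_pos: [0.5247, -0.0883, 0.0227]
tool_rot: [-0.054, 0.999, -0.0, 0.001]
force: [-0.0, 0.3, -0.6]
width: 0.408
grip_force: 60.1
t33.3 [ 0.5247 -0.0883  0.0227] yang 96.1 -> shift [0.5 0.3 8.4]  twist -0.1
```

```bash
python3 -m handwheel '{"xyz":[[0.5,0.3,3],[0.5,0.3,6],[0.5,0.3,8],[0.5,0.3,8.5],[0.5,0.3,8.5],[0.5,0.3,8.5],[0.5,0.3,8.5]],"twist":[0,0,0,0,0,0,0]}'; python3 -c "
from h import *
go([.5242,-.0881,.0141],96.2)"
```

```text
time_s: 33.87
tcp_pos: [0.5236, -0.0875, 0.0147]
tool_rot: [-0.054, 0.999, 0.001, 0.0]
force: [-4.6, 1.7, 18.7]
width: 0.412
grip_force: 62.6
t33.9 [ 0.5236 -0.0875  0.0147] yang 96.2 -> shift [-0.5 -0.7  0.6]  twist -0.0
```

```bash
python3 -m handwheel '{"xyz":[[-0.3,-0.4,-1],[-0.3,-0.4,-1],[-0.3,-0.4,-1]],"twist":[0,0,0]}'; python3 -m handwheel '{"xyz":[[0,0,0],[0,0,0],[0,0,0],[0,0,0],[0,0,-6],[0,0,-20],[0,0,-50],[0,0,-80],[0,0,-98],[0,0,-98],[0,0,-98]],"twist":[0,0,0,0,0,0,0,0,0,0,0]}' 52; python3 -c "
from h import *
go([.5057,-.2683,.11],96.2)"
```

```text
time_s: 34.12
tcp_pos: [0.5241, -0.0879, 0.0148]
tool_rot: [-0.054, 0.999, 0.0, 0.001]
force: [-1.6, 1.8, 8.6]
width: 0.412
grip_force: 61.4
time_s: 35.03
tcp_pos: [0.5243, -0.0879, 0.1132]
tool_rot: [-0.054, 0.999, 0.0, 0.001]
force: [-1.0, 0.4, 0.1]
width: 0.606
grip_force: 0.0
t35.0 [ 0.5243 -0.0879  0.1132] yang 96.2 -> shift [  38.  -177.4    3. ]  twist -0.0
```

Next the reel: pick at (0.5057, -0.2683, 0.0151).

```bash
python3 -m handwheel '{"xyz":[[5,-20,0],[12,-55,0],[19,-90,0],[26,-125,0],[33,-160,0],[38,-177.5,0],[38,-177.5,3],[38,-177.5,15],[38,-177.5,35],[38,-177.5,60],[38,-177.5,80],[38,-177.5,92],[38,-177.5,97],[38,-177.5,97],[38,-177.5,97],[38,-177.5,97],[38,-177.5,97]],"twist":[0,0,0,0,0,0,0,0,0,0,0,0,0,0,0,0,0]}' 55; python3 -c "
from h import *
go([.5057,-.2683,.0151],96.2)"
```

```text
time_s: 36.45
tcp_pos: [0.5058, -0.2688, 0.0161]
tool_rot: [-0.054, 0.999, -0.0, 0.001]
force: [-0.3, 0.2, 0.9]
width: 0.649
grip_force: 0.0
t36.5 [ 0.5058 -0.2688  0.0161] yang 96.2 -> shift [0.  0.5 1. ]  twist -0.0
```

```bash
python3 -m handwheel '{"xyz":[[0,0.5,1],[0,0.5,1],[0,0.5,1],[0,0.5,1],[0,0.5,1],[0,0.5,1],[0,0.5,1],[0,0.5,1],[0,0.5,1]],"twist":[0,0,0,0,0,0,0,0,0]}' 30; python3 -c "
from h import *
go([.5166,-.0201,.016],96.2)"
```

```text
time_s: 37.2
tcp_pos: [0.5056, -0.2683, 0.0153]
tool_rot: [-0.054, 0.999, -0.0, 0.001]
force: [-1.2, 0.7, 5.9]
width: 0.44
grip_force: 59.2
t37.2 [ 0.5056 -0.2683  0.0153] yang 96.2 -> shift [-37.6 245.6  -0.8]  twist -0.0
```

```bash
python3 -m handwheel '{"xyz":[[0,0,-15],[0,0,-40],[0,0,-75],[-3,25,-100],[-8,60,-100],[-13,95,-100],[-18,130,-100],[-23,165,-100],[-28,200,-100],[-33,230,-100],[-37.5,245.5,-100],[-37.5,245.5,-100],[-37.5,245.5,-90],[-37.5,245.5,-60],[-37.5,245.5,-35],[-37.5,245.5,-15],[-37.5,245.5,-8],[-37.5,245.5,-8],[-37.5,245.5,-8],[-37.5,245.5,-8]],"twist":[0,0,0,0,0,0,0,0,0,0,0,0,0,0,0,0,0,0,0,0]}'; python3 -c "
from h import *
go([.5166,-.0201,.0162],96.2)"
```

```text
time_s: 38.87
tcp_pos: [0.5166, -0.0208, 0.023]
tool_rot: [-0.053, 0.999, -0.0, 0.001]
force: [-0.6, 0.3, -0.8]
width: 0.442
grip_force: 60.2
t38.9 [ 0.5166 -0.0208  0.023 ] yang 96.1 -> shift [-0.1  0.7  6.8]  twist -0.1
```

```bash
python3 -m handwheel '{"xyz":[[0,0.6,3],[0,0.6,5],[0,0.6,6.5],[0,0.6,6.5],[0,0.6,6.5],[0,0.6,6.5]],"twist":[0,0,0,0,0,0]}'; python3 -c "
from h import *
go([.5166,-.0201,.016],96.2)"
```

```text
time_s: 39.37
tcp_pos: [0.5162, -0.0191, 0.0162]
tool_rot: [-0.054, 0.999, 0.0, 0.001]
force: [-0.8, 0.1, 5.6]
width: 0.438
grip_force: 60.5
t39.4 [ 0.5162 -0.0191  0.0162] yang 96.2 -> shift [-0.3 -1.   0.2]  twist -0.0
```

```bash
python3 -m handwheel '{"xyz":[[0,-0.8,-0.3],[0,-0.8,-0.3],[0,-0.8,-0.3],[0,-0.8,-0.3]],"twist":[0,0,0,0]}'; python3 -m handwheel '{"xyz":[[0,0,0],[0,0,0],[0,0,0],[0,0,0],[0,0,-6],[0,0,-20],[0,0,-50],[0,0,-80],[0,0,-98],[0,0,-98],[0,0,-98]],"twist":[0,0,0,0,0,0,0,0,0,0,0]}' 55; python3 -c "
from h import *
go([.5750,-.2589,.0172],96.2)"
```

```text
time_s: 39.7
tcp_pos: [0.5162, -0.0197, 0.0162]
tool_rot: [-0.054, 0.999, 0.0, 0.0]
force: [-1.0, 2.8, 5.1]
width: 0.439
grip_force: 60.4
time_s: 40.62
tcp_pos: [0.5164, -0.02, 0.1149]
tool_rot: [-0.054, 0.999, 0.0, 0.001]
force: [0.3, 0.5, -0.6]
width: 0.647
grip_force: 0.0
t40.6 [ 0.5164 -0.02    0.1149] yang 96.2 -> shift [ -32.2 -243.9   97.7]  twist -0.0
```

```bash
python3 -m handwheel '{"xyz":[[-3,-25,0],[-8,-60,0],[-13,-95,0],[-18,-130,0],[-23,-165,0],[-28,-200,0],[-31,-230,0],[-32,-244,0],[-32,-244,5],[-32,-244,15],[-32,-244,35],[-32,-244,60],[-32,-244,80],[-32,-244,92],[-32,-244,97],[-32,-244,97],[-32,-244,97],[-32,-244,97],[-32,-244,97]],"twist":[0,0,0,0,0,0,0,0,0,0,0,0,0,0,0,0,0,0,0]}'; python3 -c "
from h import *
go([.5750,-.2589,.0172],96.2)"
```

```text
time_s: 42.2
tcp_pos: [0.5747, -0.2595, 0.0181]
tool_rot: [-0.054, 0.999, -0.0, 0.001]
force: [0.0, -0.5, -0.5]
width: 0.642
grip_force: 0.0
t42.2 [ 0.5747 -0.2595  0.0181] yang 96.2 -> shift [-0.4  0.6  0.9]  twist -0.0
```

```bash
python3 -m handwheel '{"xyz":[[0,0.5,0.8],[0,0.5,0.8],[0,0.5,0.8],[0,0.5,0.8],[0,0.5,0.8],[0,0.5,0.8],[0,0.5,0.8],[0,0.5,0.8],[0,0.5,0.8]],"twist":[0,0,0,0,0,0,0,0,0]}' 30; python3 -c "
from h import *
go([.5104,.0470,.0175],96.2)"
```

```text
time_s: 42.95
tcp_pos: [0.5744, -0.259, 0.0172]
tool_rot: [-0.054, 0.999, -0.0, 0.001]
force: [-0.6, 1.2, 4.9]
width: 0.432
grip_force: 59.3
t43.0 [ 0.5744 -0.259   0.0172] yang 96.2 -> shift [ 30.7 311.1  -0.4]  twist -0.0
```

```bash
python3 -m handwheel '{"xyz":[[0,0,-15],[0,0,-40],[0,0,-75],[2,25,-98],[6,60,-98],[10,95,-98],[14,130,-98],[18,165,-98],[22,200,-98],[26,235,-98],[29,270,-98],[31,300,-98],[31,311,-98],[31,311,-85],[31,311,-60],[31,311,-35],[31,311,-15],[31,311,-8],[31,311,-8],[31,311,-8]],"twist":[0,0,0,0,0,0,0,0,0,0,0,0,0,0,0,0,0,0,0,0]}'; python3 -c "
from h import *
go([.5100,.0470,.0177],96.2)"
```

```text
time_s: 44.62
tcp_pos: [0.5101, 0.0465, 0.0247]
tool_rot: [-0.053, 0.999, -0.0, 0.0]
force: [-0.9, -0.6, 0.3]
width: 0.434
grip_force: 60.0
t44.6 [0.5101 0.0465 0.0247] yang 96.1 -> shift [0.1 0.5 7. ]  twist -0.1
```

```bash
python3 -m handwheel '{"xyz":[[0,0,3],[0,0,5],[0,0,7],[0,0,7],[0,0,7],[0,0,7],[0,0,7]],"twist":[0,0,0,0,0,0,0]}'; python3 -c "
from h import *
go([.5100,.0470,.0175],96.2)"
```

```text
time_s: 45.2
tcp_pos: [0.5103, 0.0472, 0.0181]
tool_rot: [-0.054, 0.999, 0.0, 0.001]
force: [-1.2, -0.7, 6.6]
width: 0.429
grip_force: 60.6
t45.2 [0.5103 0.0472 0.0181] yang 96.2 -> shift [ 0.4 -0.2  0.6]  twist -0.0
```

In contact and on the spot. I'll release, lift clear to the first viewing pose, and compare with the start picture.

```bash
python3 -m handwheel '{"xyz":[[0,0,0],[0,0,0],[0,0,0],[0,0,0],[0,0,-6],[0,0,-20],[0,0,-50],[0,0,-80],[0,0,-115],[0,0,-150],[2,-10,-185],[8,-35,-215],[17,-60,-232],[17,-65,-232],[17,-65,-232],[17,-65,-232],[17,-65,-232],[17,-65,-232]],"twist":[0,0,0,0,0,0,0,0,0,0,0,0,0,0,0,0,0,0]}' 55
python3 - <<'E'
from h import *
go([.4996,-.0188,.2504],96.2)
m=r.camera_model('wrist');w=r.capture('wrist');s=r.capture('scene');hsv=cv2.cvtColor(w,cv2.COLOR_BGR2HSV)
def blob(lo,hi,x0,y0,x1,y1,z,n):
    k=cv2.inRange(hsv[y0:y1,x0:x1],lo,hi);ys,xs=np.nonzero(k);c,rad=cv2.minEnclosingCircle(np.float32(np.c_[xs+x0,ys+y0]))
    print(n,np.round(c,1),round(rad,1),np.round(onz(m,c,z),4))
blob((45,60,30),(90,255,255),355,190,410,245,.044,'lid')
blob((20,100,120),(35,255,255),284,192,332,232,.046,'reel')
d=cv2.absdiff(s,cv2.imread('pics/scene0.png'))[215:345,230:400]
c=lambda a:cv2.resize(a[215:345,230:400],(400,300))
w0=cv2.imread('pics/w1.png')
cv2.imwrite('pics/c8.png',np.vstack([np.hstack([c(s),c(cv2.imread('pics/scene0.png'))]),np.hstack([cv2.resize(w[130:310,170:450],(400,300)),cv2.resize(w0[130:310,170:450],(400,300))])]))
E
```

```text
time_s: 46.7
tcp_pos: [0.4991, -0.0182, 0.2479]
tool_rot: [-0.055, 0.998, -0.0, -0.001]
force: [0.2, 0.7, 0.1]
width: 0.644
grip_force: 0.0
t46.7 [ 0.4991 -0.0182  0.2479] yang 96.3 -> shift [-0.4 -0.7 -2.5]  twist 0.1
lid [382.  221.6] 21.1 [0.5087 0.0468 0.044 ]
reel [309.7 218. ] 24.4 [ 0.5122 -0.0199  0.046 ]
```

View pics/c8.png

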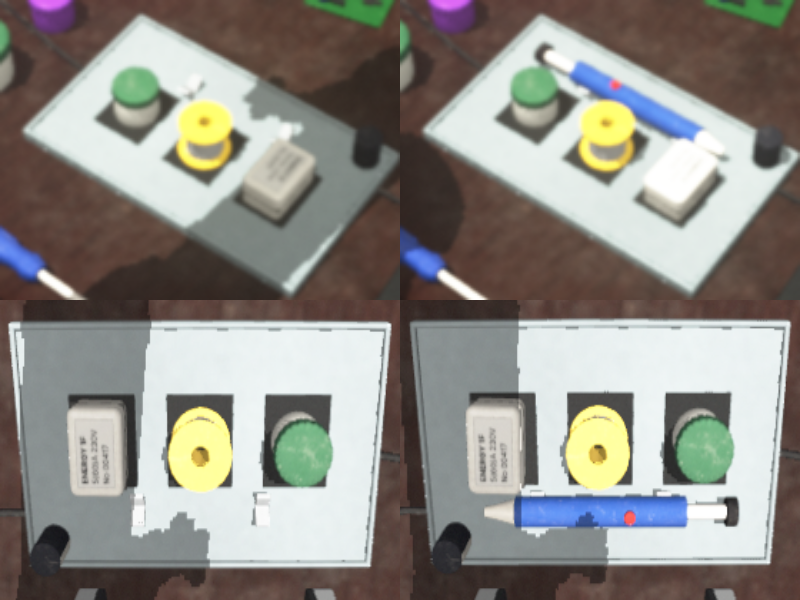

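Top row is the scene view and bottom row the wrist view, each now (left) against the start (right). All three stand upright on their pads within about 2 mm of their start spots, and the capacitor hasn't moved. I'm handing in.

```bash
python3 -c "
from rig import r
print(r.finish_job())"
```

```text
the job is handed in; nothing more can be done
None
```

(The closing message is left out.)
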